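# Push the bedside cabinet's sash up to its marker

## Robot

A 6-joint arm with a two-finger parallel gripper is mounted at the origin on the work surface. World frame = base frame: x ahead of the robot, y to its left, z up, the work surface at z = 0. Lengths are in m, angles in degrees, forces in N, time in s.
With the tool pointing down it reaches from about 0.325 to 0.85 m from the base axis. Payload 15.5 kg.
Tool frame: the origin (TCP) lies midway between the tips of the shut fingers; the grasp point (between the pads) lies 19 mm behind it; y points along the fingers, x is the direction in which the jaws open and shut, and the axes are right-handed (so a half turn about y gives the same grasp; the last joint's range is limited). The gripper opens to 91 mm and grips with 3 to 60 N. Pads are 32 mm wide; open, the fingers measure 118 mm over their backs; the gripper's body (76 mm by 178 mm) begins 60 mm behind the grasp point.
Start: joints at [-77.435, 28.281, 77.091, -0, 74.628, -5.472], TCP at [0.194, -0.594, 0.214] pointing down, gripper open.
Joint ranges: [-166.48, 166.48], [-47.26, 123.95], [12.59, 153.08], [-70.14, 250.14], [6.76, 159.57], [-176.63, 176.63]. Speed limits (degrees/s): [108.29, 108.29, 147.25, 172.46, 172.46, 172.46].

## Interface

Orientations are given as a 3x3 rotation matrix whose columns are the frame's x, y, z axes.
In Python, from bench import ctrl gives the robot as it stands. The module is installed in compiled form; this text tells all that it offers. Calls block until the motion is done:
- ctrl.goto(position, orientation): joint-space move of the TCP to a pose.
- ctrl.move_l(position, vel=0.15, ori=None, contact_N=None): straight line of the TCP; ori=None keeps the orientation; vel is the mean speed in m/s. With contact_N (N) it stops when the force on the tool has changed by that much, and returns True; else False.
- ctrl.movej(angles): joint-space move.
- ctrl.command_gripper(opening): opening from 0.0 (shut) to 1.0 (fully open); the grip force is fixed at half the most; returns when the fingers have stopped.
- ctrl.sleep(seconds).
- ctrl.ik(position, orientation): joint angles nearest the present ones, or None.
- ctrl.read_camera(name): name is "scene" or "top" or "wrist"; returns the picture (384x512x3 uint8, blue, green, red); there is no depth.
- ctrl.camera_params(name): a dict with "fx", "fy", "cx", "cy" (pixels), "pose" (4x4, takes a point from camera to world coordinates); the wrist camera has in their place "T_tool_cam" (4x4, takes a point from camera to tool coordinates, whose origin is the TCP and whose axes are the tool frame's). Camera axes: x right, y up, looking along -z (the intrinsics and any distortion apply to the point x, -y, -z); pixel columns grow to the right and rows downward; lengths in m; the calibration is good to about 2 mm. A picture is of the moment at which its call begins: read the wrist's pose just before it. camera_params takes no time and is no camera call.
A pose or a line that the arm cannot do raises ctrl.MotionError and nothing moves.
- ctrl.sign_off(): hands the job in, once; it reports no verdict.
Readings, each from a call of its own:
- ctrl.current_t(): time.
- ctrl.current_q(): joint angles.
- ctrl.current_dq(): joint speeds.
- ctrl.current_effort(): joint torques, N m.
- ctrl.current_tool_pos(): TCP position.
- ctrl.current_eef_rot(): TCP orientation.
- ctrl.current_contact_force(): force on the tool from outside, world axes, zero at the start.
- ctrl.current_wrist_torque(): the same for the moment, N m.
- ctrl.current_grip_width(): opening from 0.0 (shut) to 1.0 (fully open).
Only numpy, scipy, OpenCV 4.12 (cv2) and the standard library are available. Lean on these libraries where they do the work, as an engineer would, in place of code of your own. Each camera call takes 0.05 s, during which the arm holds its last target.

## Task

The bedside charging cabinet has a clear sloping sash, counterbalanced, with a blue lip along its lower edge. Push the sash up with the fingertips from beneath that lip until the lip is level with the lilac marker tab on the frame beside it, not shoving it well past the marker, then take the hand away. Do not pinch the lip, and leave the marker and the other things on the nightstand where they are.

Things in the scene. Friction and masses are not known exactly. Their poses are not given: they have to be found in the camera images.
- cabinet: (All sizes in mm.) Birch plywood bedside cabinet, fixed, 310 deep (its x) x 300 wide (its y) x 231 high, front (sash) side towards its -x. Origin: middle of the lower front edge, on the table. A vertical front 50 high, then a front slope that rises at 42 degrees from horizontal towards +x; a 300 wide, 270 long slope with 18 wide aluminium stiles, 12 proud, down both sides. The slope surface is plain for 45 below the lip of the shut sash.
- sash (a joint): Slide of the clear sash (120 long, 256 wide) up the slope, in m: 0 = shut, 0.11 = top stop. It is counterbalanced by weights hidden in the frame: about 2 to 4 N along the slope moves it either way, and it stays where it is left.
- lip_edge (a point): Middle (along the 240 width) of the lower outer edge of the blue lip: the lip is a 10 thick ledge along the bottom of the sash, standing square out of the slope (36 out from the slope surface), blue; its lower 6 are called sash_c1, its upper 4 sash_c2. Axes: x up the slope (the sash's travel), y to the cabinet's +y side, z out of the slope. The lip reaches 120 to each side of this point.
- marker_edge (a point): Same corner (lower outer edge) of the lilac marker tab, 10 thick, 22 wide, as far out from the slope as the lip; it stands on the frame at the cabinet's -y side, 141 from its middle, just beyond the end of the lip, at a height that differs each time. Axes as for lip_edge. The sash is right when the lip's edge and the tab's edge are in one line along y. It is stiff; not to be moved.
- tray: Loose lilac plastic battery tray 110 x 70 x 24, origin under its centre; in front of the cabinet, to one side.
- paperweight: Loose green glass paperweight, a dome 72 across, 48 high, origin under its centre; in front of the cabinet, on the other side.
- torch: Loose aluminium pen torch 156 long (along its x), 20 thick, lying inside the cabinet behind the sash; origin under its middle.
- flap (a joint): Hinged flap of the grey compact case (90 x 120 x 40, right of the cabinet), rad, 0 = shut.
- mug: Loose blue ceramic mug 76 across, 90 high, at the right, origin under its centre.
- book: Loose green book 190 x 130 x 26 lying at the left, origin under its centre.
- clock: Loose birch alarm clock 45 x 100 x 75 at the left rear, origin under its centre.

How it is judged (in metres and radians):
On the way, in this order (a step that is already met when the one before it is completed fails the run):
1. the fingers push the lip from beneath (contact force between the fingers and sash_c1 above 0.3 N), for 0.1 s.
2. the lip is level with the marker tab, within 5 mm (x of lip_edge in the frame of marker_edge between -0.005 and 0.005 m), for 0.2 s.
At the end, for the whole second after the job is handed in: The lip's edge is level with the marker tab's edge within 5 mm along the slope, and the sash is at rest (all of step 2 and velocity of joint sash between -0.005 and 0.005 m/s); the robot touches nothing.
It fails at once if the sash is shoved more than 20 mm past the marker (x of lip_edge in the frame of marker_edge above 0.02 m).
It fails at once if the lip is pinched (pressed from above and beneath at once) (contact force between the fingers and sash_c1 above 0.5 N and contact force between the fingers and sash_c2 above 0.5 N).
It fails at once if the marker tab is shifted by more than 4 mm (distance of marker_edge from where it was at the start of the episode above 0.004 m).
It fails at once if the tray, paperweight, torch, mug, book or clock is moved by more than 20 mm, or the case's flap is opened (distance of any of tray, paperweight, torch, mug, book, clock from where it was at the start of the episode above 0.02 m or value of joint flap above 0.15 rad).
It also fails if it takes over 45 s, if anything falls off the work surface, if the arm or the gripper's body presses on something with over 40 N, if the wrist force passes 120 N, or if a joint passes its speed limit or range.

## Working session

There is one attempt and no reset: what is moved stays moved. The work goes in short steps, each a Python script; the robot and the scene stay as the last script left them, time stands still between calls to the robot, and variables do not carry over. Pictures are saved under pics/ and viewed, and the job is handed in when it is done.

```bash
mkdir -p pics; python3 - <<'E'
from bench import ctrl
import cv2
for n in("scene","top","wrist"):
    im=ctrl.read_camera(n); cv2.imwrite(f"pics/{n}0.png",im)
    print(n,ctrl.camera_params(n))
print(ctrl.current_t(),ctrl.current_eef_rot())
E
```

```text
scene {'fx': 349.8465529144155, 'fy': 349.8465529144155, 'cx': 258.9068658204712, 'cy': 193.2138176982012, 'pose': array([[ 0.88875011, -0.29936109,  0.34714001,  0.9616741 ],
       [ 0.45800974,  0.61085192, -0.64582274, -0.68009403],
       [-0.01871694,  0.73296854,  0.680005  ,  0.85035549],
       [ 0.        ,  0.        ,  0.        ,  1.        ]])}
top {'fx': 471.04019740055816, 'fy': 471.04019740055816, 'cx': 243.57722596184786, 'cy': 189.2796932091044, 'pose': array([[-2.09899539e-03,  9.84338413e-01, -1.76276721e-01,
         2.97305981e-01],
       [-9.99963904e-01, -6.14726689e-04,  8.47429270e-03,
         1.24499895e-02],
       [ 8.23320983e-03,  1.76288146e-01,  9.84304172e-01,
         1.76242297e+00],
       [ 0.00000000e+00,  0.00000000e+00,  0.00000000e+00,
         1.00000000e+00]])}
wrist {'fx': 325.2467505993006, 'fy': 325.2467505993006, 'cx': 251.44744808074017, 'cy': 196.67313958864725, 'T_tool_cam': array([[ 9.99998876e-01,  1.37564463e-03, -5.96258660e-04,
        -7.72280935e-04],
       [-9.54520841e-04,  2.77448219e-01, -9.60740118e-01,
        -1.70602357e-01],
       [-1.15620608e-03,  9.60739608e-01,  2.77449220e-01,
         7.84287128e-02],
       [ 0.00000000e+00,  0.00000000e+00,  0.00000000e+00,
         1.00000000e+00]])}
0.15 [[ 3.09649482e-01 -2.23844367e-04  9.50850750e-01]
 [-9.50850323e-01  9.03644367e-04  3.09649556e-01]
 [-9.28544232e-04 -9.99999567e-01  6.69705221e-05]]
```

View pics/scene0.png

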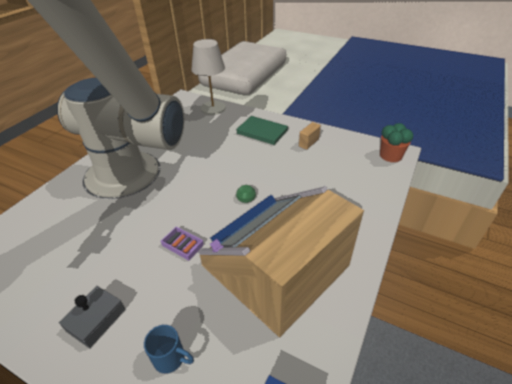

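View pics/top0.png

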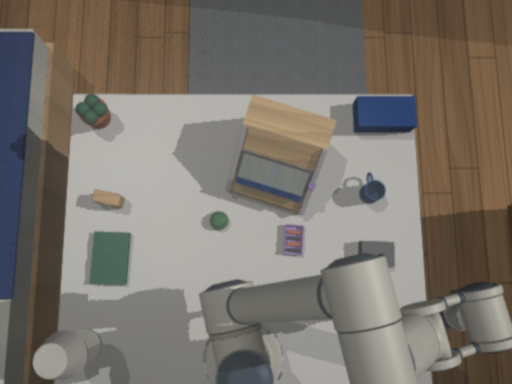

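View pics/wrist0.png

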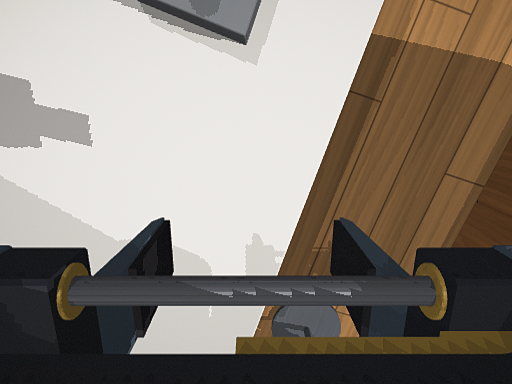

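```bash
python3 - <<'E'
import cv2
a=cv2.imread("pics/top0.png")[80:270,190:340]; cv2.imwrite("pics/topz.png",cv2.resize(a,None,fx=3.1,fy=3.1,interpolation=cv2.INTER_CUBIC))
a=cv2.imread("pics/scene0.png")[170:330,150:370]; cv2.imwrite("pics/scenez.png",cv2.resize(a,None,fx=3.6,fy=3.6,interpolation=cv2.INTER_CUBIC))
E
```

```text
(no output)
```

View pics/topz.png

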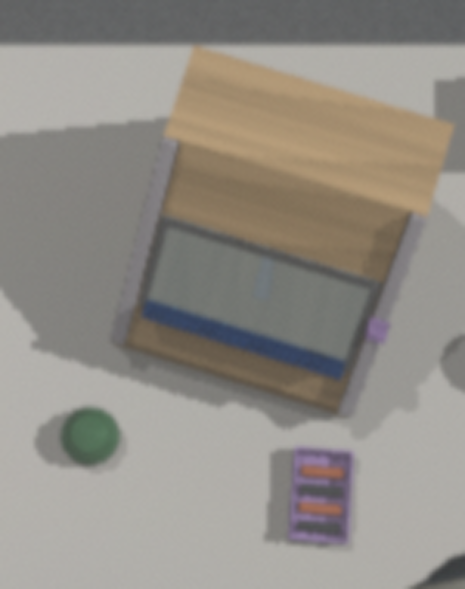

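View pics/scenez.png

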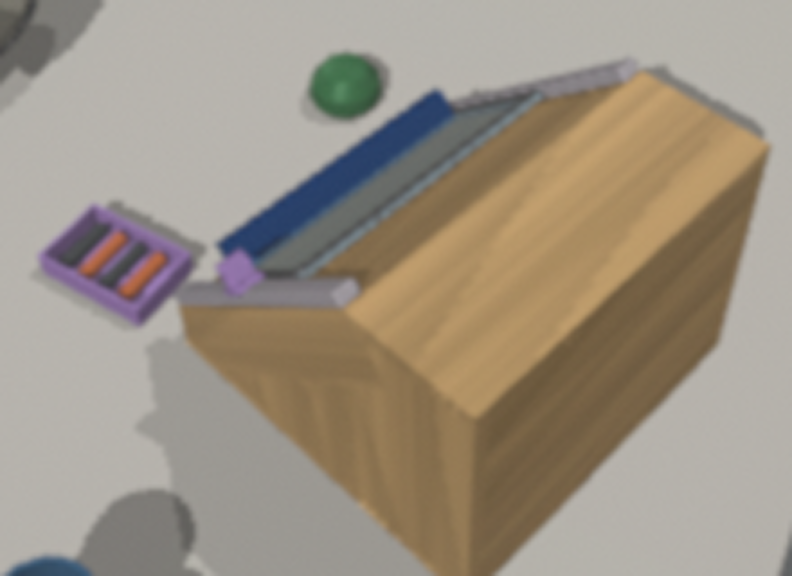

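```bash
cat > h.py <<'E'
import numpy as np
from bench import ctrl
import cv2
from scipy.optimize import least_squares
a=np.radians(42); T=np.array([np.cos(a),0,np.sin(a)]); N=np.array([-np.sin(a),0,np.cos(a)])
def slope(s,y,n): return np.array([0,y,.05])+s*T+n*N
def w(p,X): 
    c,s=np.cos(p[2]),np.sin(p[2]); return np.array([[c,-s,0],[s,c,0],[0,0,1]])@X+[p[0],p[1],0]
def proj(K,P,X):
    c=P[:3,:3].T@(X-P[:3,3]); return np.array([K['fx']*c[0]/-c[2]+K['cx'],K['fy']*-c[1]/-c[2]+K['cy']])
E
python3 - <<'E'
from h import *
Kt=ctrl.camera_params("top");Ks=ctrl.camera_params("scene")
tz=lambda u,v:((u+.5)/3.1+190-.5,(v+.5)/3.1+80-.5); sz=lambda u,v:((u+.5)/3.6+150-.5,(v+.5)/3.6+170-.5)
obs=[(Kt,tz(195,48),lambda p:np.array([.31,.15,.231])),(Kt,tz(455,125),lambda p:np.array([.31,-.15,.231])),
(Kt,tz(143,318),lambda p:slope(p[3],.12,.036)),(Kt,tz(340,378),lambda p:slope(p[3],-.12,.036)),
(Kt,tz(378,329),lambda p:slope(p[4]+.005,-.141,.036)),
(Ks,sz(475,415),lambda p:np.array([.31,-.15,.231])),(Ks,sz(768,148),lambda p:np.array([.31,.15,.231])),(Ks,sz(350,312),lambda p:np.array([.2006,-.15,.231])),
(Ks,sz(218,244),lambda p:slope(p[3],-.12,.036)),(Ks,sz(437,91),lambda p:slope(p[3],.12,.036)),
(Ks,sz(240,270),lambda p:slope(p[4]+.005,-.141,.028))]
f=lambda p:np.concatenate([proj(K,K['pose'],w(p,g(p)))-np.array(o) for K,o,g in obs])
r=least_squares(f,[.5,0,-.25,.05,.1],loss='soft_l1'); print(r.x,np.degrees(r.x[2])); print(f(r.x).reshape(-1,2).round(1))
np.save("p.npy",r.x)
p=r.x
print("lip",w(p,slope(p[3],0,.036)),"mk",w(p,slope(p[4],-.141,.036)))
E
```

```text
[ 0.56399076 -0.07986382 -0.30941631  0.0608393   0.13100512] -17.7282485625913
[[-0.3 -1.6]
 [ 0.1 -0.8]
 [-0.6 -0.9]
 [ 0.5 -0. ]
 [ 0.5  0.2]
 [ 0.2  1.3]
 [ 1.  -1. ]
 [-2.2 -0.7]
 [-0.8  0. ]
 [-0.7 -0.9]
 [-0.  -0.9]]
lip [ 0.58411133 -0.08629605  0.11746265] mk [ 0.59084361 -0.23647796  0.16441275]
```

```bash
cat >> h.py <<'E'
def R(p):
    c,s=np.cos(p[2]),np.sin(p[2]); Z=np.array([[c,-s,0],[s,c,0],[0,0,1]])
    return Z@np.column_stack([[0,-1,0],-N,T])
def wristpose():
    M=np.eye(4);M[:3,:3]=ctrl.current_eef_rot();M[:3,3]=ctrl.current_tool_pos()
    return M
E
python3 - <<'E'
from h import *
p=np.load("p.npy")
for t in [(.10,-.06,.15),(.033,-.05,.10),(.033,-.05,.012),(.12,-.05,.012)]:
    print(t,w(p,slope(*t)),ctrl.ik(w(p,slope(*t)),R(p)))
x=w(p,slope(.10,-.06,.15))
try:
    ctrl.goto(x,R(p))
except ctrl.MotionError as e: print(e)
ctrl.command_gripper(0.0)
M=wristpose(); im=ctrl.read_camera("wrist"); cv2.imwrite("pics/w1.png",im); np.save("M1.npy",M)
print(ctrl.current_t(),M[:3,3]-x, ctrl.current_contact_force())
E
```

```text
(0.1, -0.06, 0.15) [ 0.52090281 -0.12908066  0.22838478] None
(0.033, -0.05, 0.1) [ 0.50838935 -0.11458175  0.14639579] [-20.5602477   22.6568009  133.05283345 173.78225665  17.77284354
 -86.18219461]
(0.033, -0.05, 0.012) [ 0.56447655 -0.13251193  0.08099905] [-20.06945334  35.05485842 128.30495296 176.34377554  25.38119933
 -88.43615329]
(0.12, -0.05, 0.012) [ 0.62605985 -0.15219913  0.13921341] [-19.69552705  28.00071216 116.87971344 169.11704663   6.9881002
 -80.65821171]
the arm cannot take that pose within its joint ranges
1.5667 [-0.32736933 -0.46521518 -0.01445199] [-0.19024774  0.55636776  0.29790672]
```

View pics/w1.png

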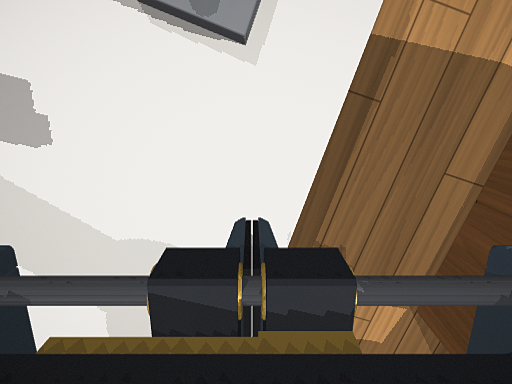

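```bash
cat >> h.py <<'E'
def Rt(p,tilt,flip=False):
    th=np.radians(tilt); yv=np.array([np.sin(th),0,-np.cos(th)]); zv=np.array([np.cos(th),0,np.sin(th)])
    xv=np.array([0,-1.,0])
    if flip: xv,zv=-xv,-zv
    c,s=np.cos(p[2]),np.sin(p[2]); Z=np.array([[c,-s,0],[s,c,0],[0,0,1]])
    return Z@np.column_stack([xv,yv,zv])
E
python3 - <<'E'
from h import *
p=np.load("p.npy")
for tilt in (0,10,20,50,55,60,65,70,80):
  for fl in (0,1):
    print(tilt,fl)
    for t in [(.10,-.06,.15),(.033,-.05,.10),(.033,-.05,.014),(.08,-.05,.014),(.12,-.05,.014)]:
        q=ctrl.ik(w(p,slope(*t)),Rt(p,tilt,fl)); print("   ",t,None if q is None else np.round(q,1))
E
```

```text
0 0
    (0.1, -0.06, 0.15) [-20.3  20.3  88.4  -0.   71.2  87.4]
    (0.033, -0.05, 0.1) [-19.3  24.7  96.4  -0.   58.9  88.5]
    (0.033, -0.05, 0.014) [-19.1  33.6  91.8  -0.   54.6  88.6]
    (0.08, -0.05, 0.014) [-19.   33.5  85.1  -0.   61.4  88.7]
    (0.12, -0.05, 0.014) [-19.   33.9  79.2  -0.   67.   88.8]
0 1
    (0.1, -0.06, 0.15) [-20.3  20.3  88.4  -0.   71.2 -92.6]
    (0.033, -0.05, 0.1) [-19.3  24.7  96.4  -0.   58.9 -91.5]
    (0.033, -0.05, 0.014) [-19.1  33.6  91.8  -0.   54.6 -91.4]
    (0.08, -0.05, 0.014) [-19.   33.5  85.1  -0.   61.4 -91.3]
    (0.12, -0.05, 0.014) [-19.   33.9  79.2  -0.   67.  -91.2]
10 0
    (0.1, -0.06, 0.15) [-20.6  15.7  96.7   0.6  57.6  86.8]
    (0.033, -0.05, 0.1) [-19.5  20.9 104.8   0.4  44.2  88. ]
    (0.033, -0.05, 0.014) [-19.3  30.4 100.7   0.4  38.9  88.1]
    (0.08, -0.05, 0.014) [-19.2  29.8  94.3   0.4  45.9  88.3]
    (0.12, -0.05, 0.014) [-19.1  29.8  88.6   0.3  51.6  88.5]
10 1
    (0.1, -0.06, 0.15) [-20.6  15.7  96.7   0.6  57.6 -93.2]
    (0.033, -0.05, 0.1) [-19.5  20.9 104.8   0.4  44.2 -92. ]
    (0.033, -0.05, 0
[... 3657 characters left out ...]
) None
    (0.033, -0.05, 0.014) [-21.   72.3 144.9 176.8 107.1  87.9]
    (0.08, -0.05, 0.014) [-20.6  59.5 139.5 177.3  89.   89.1]
    (0.12, -0.05, 0.014) [-20.3  51.1 134.8 177.5  75.9  89.7]
80 0
    (0.1, -0.06, 0.15) None
    (0.033, -0.05, 0.1) None
    (0.033, -0.05, 0.014) [-21.2  85.4 144.  175.5 129.4 -93.4]
    (0.08, -0.05, 0.014) [-20.8  72.8 140.3 176.8 113.  -91.8]
    (0.12, -0.05, 0.014) [-20.5  63.6 136.5 177.3 100.1 -91. ]
80 1
    (0.1, -0.06, 0.15) None
    (0.033, -0.05, 0.1) None
    (0.033, -0.05, 0.014) [-21.2  85.4 144.  175.5 129.4  86.6]
    (0.08, -0.05, 0.014) [-20.8  72.8 140.3 176.8 113.   88.2]
    (0.12, -0.05, 0.014) [-20.5  63.6 136.5 177.3 100.1  89. ]
```

```bash
python3 - <<'E'
from h import *
p=np.load("p.npy")
x=w(p,slope(.10,-.06,.15))
ctrl.goto(x,Rt(p,20))
M=wristpose(); im=ctrl.read_camera("wrist"); cv2.imwrite("pics/w2.png",im); np.save("M1.npy",M)
print(ctrl.current_t(),M[:3,3]-x, ctrl.current_contact_force(),ctrl.current_grip_width())
K=ctrl.camera_params("wrist"); P=M@K['T_tool_cam']
for s in [(p[3],-.12,.036),(p[3],.0,.036),(p[4],-.13,.036),(p[4],-.152,.036)]: print(proj(K,P,w(p,slope(*s))))
E
```

```text
3.6583 [ 1.35221702e-04 -5.65735718e-04  5.32599905e-05] [-0.04862675  0.25757854  0.35161254] 0.00793696105594768
[316.27678216 184.04931736]
[186.08417604 184.23713241]
[339.80565308 111.87845991]
[367.69760004 111.83972794]
```

View pics/w2.png

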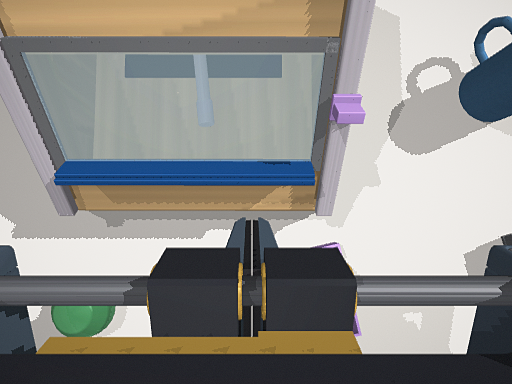

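```bash
python3 - <<'E'
import cv2
a=cv2.imread("pics/w2.png")[85:195,250:380]; cv2.imwrite("pics/w2z.png",cv2.resize(a,None,fx=5,fy=5,interpolation=cv2.INTER_CUBIC))
E
```

```text
(no output)
```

View pics/w2z.png

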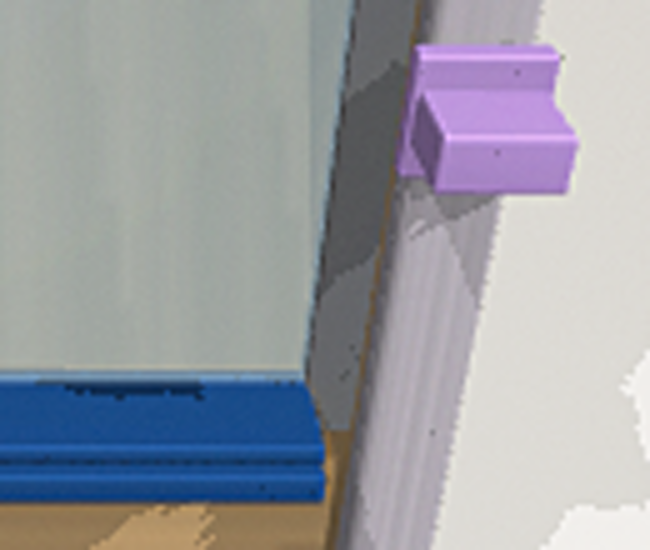

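```bash
python3 - <<'E'
from h import *
p=np.load("p.npy"); M=np.load("M1.npy"); K=ctrl.camera_params("wrist"); P=M@K['T_tool_cam']
z=lambda u,v:np.array(((u+.5)/5+250-.5,(v+.5)/5+85-.5))
def inv(uv): return least_squares(lambda t:proj(K,P,w(p,slope(t[0],t[1],.036)))-uv,[.1,-.1]).x
for n,u in dict(lipend=z(325,501),mkL=z(436,193),mkR=z(571,193),mkLup=z(444,136),lipup=z(322,445),lipL=(55,185)).items(): print(n,inv(np.array(u)).round(4))
E
```

```text
lipend [ 0.06   -0.1186]
mkL [ 0.1214 -0.1292]
mkR [ 0.1213 -0.151 ]
mkLup [ 0.1311 -0.1289]
lipup [ 0.0724 -0.1165]
lipL [0.0602 0.121 ]
```

```bash
cat >> h.py <<'E'
Y=-.05
def sn(p):
    x=np.array(ctrl.current_tool_pos())-[p[0],p[1],0]; c,s=np.cos(-p[2]),np.sin(-p[2])
    x=np.array([[c,-s,0],[s,c,0],[0,0,1]])@x-[0,0,.05]; return np.array([x@T,x[1],x@N])
def look(n,p):
    M=wristpose(); im=ctrl.read_camera("wrist"); cv2.imwrite(f"pics/{n}.png",im); np.save(f"{n}.npy",M)
E
python3 - <<'E'
from h import *
p=np.load("p.npy")
ctrl.move_l(w(p,slope(.015,Y,.10)),vel=.12)
print(ctrl.move_l(w(p,slope(.018,Y,.014)),vel=.08,contact_N=4), sn(p),ctrl.current_contact_force())
print(ctrl.move_l(w(p,slope(.06,Y,.014)),vel=.02,contact_N=1.2), sn(p),ctrl.current_contact_force())
look("w3",p); print(ctrl.current_t())
E
```

```text
False [ 0.01811214 -0.0499825   0.0143437 ] [ 0.47605469 -0.21806329 -1.02167509]
True [ 0.03240451 -0.05000137  0.013954  ] [ 0.17744221  1.0399221  -0.43008491]
6.875
```

View pics/w3.png

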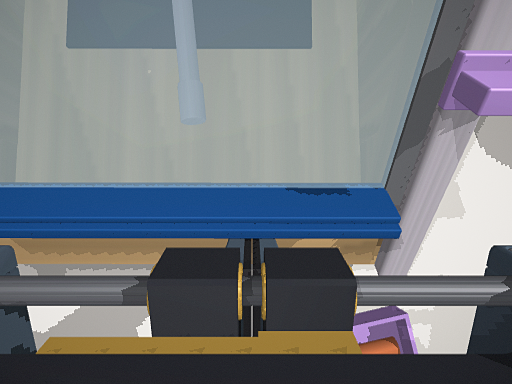

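```bash
python3 - <<'E'
from h import *
p=np.load("p.npy")
ctrl.move_l(w(p,slope(.060,Y,.014)),vel=.03)
print(sn(p),ctrl.current_contact_force())
ctrl.move_l(w(p,slope(.082,Y,.014)),vel=.03)
print(sn(p),ctrl.current_contact_force())
ctrl.sleep(.2)
look("w4",p); print(ctrl.current_t())
M=np.load("w4.npy"); K=ctrl.camera_params("wrist"); P=M@K['T_tool_cam']
print([proj(K,P,w(p,slope(.1213,y,.036))) for y in (-.12,-.13)])
E
```

```text
[ 0.06028573 -0.05001572  0.01393379] [-0.15109848  0.34325445 -0.18858722]
[ 0.08237805 -0.05002313  0.0139265 ] [-0.28650952  0.82619216  0.07127042]
9.1
[array([409.89546488, 219.99877409]), array([432.43074104, 219.9723533 ])]
```

View pics/w4.png

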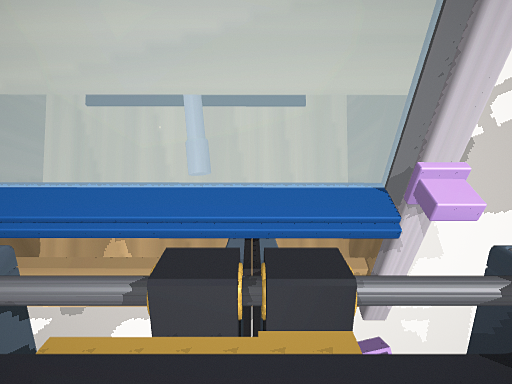

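```bash
cat >> h.py <<'E'
def inv(n,p,uv):
    K=ctrl.camera_params("wrist"); P=np.load(n+".npy")@K['T_tool_cam']
    return least_squares(lambda t:proj(K,P,w(p,slope(t[0],t[1],.036)))-np.array(uv),[.1,-.1]).x
E
python3 - <<'E'
from h import *
p=np.load("p.npy")
a=cv2.imread("pics/w4.png")[170:260,360:500]; cv2.imwrite("pics/w4z.png",cv2.resize(a,None,fx=5,fy=5,interpolation=cv2.INTER_CUBIC))
print(inv("w4",p,(400,237.8)),inv("w4",p,(430,220)))
E
```

```text
[ 0.11014968 -0.1187437 ] [ 0.12128516 -0.12892638]
```

View pics/w4z.png

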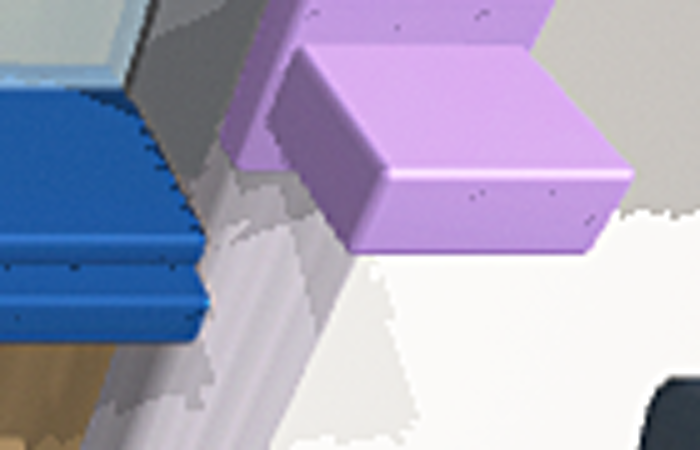

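```bash
python3 - <<'E'
from h import *
p=np.load("p.npy")
ctrl.move_l(w(p,slope(.0928,Y,.014)),vel=.015)
print(sn(p),ctrl.current_contact_force())
ctrl.sleep(.3)
look("w5",p); print(sn(p),ctrl.current_t())
a=cv2.imread("pics/w5.png")[170:260,340:480]; cv2.imwrite("pics/w5z.png",cv2.resize(a,None,fx=5,fy=5,interpolation=cv2.INTER_CUBIC))
E
```

```text
[ 0.09304021 -0.05000059  0.0139642 ] [-0.23904349  0.63394698 -1.05907366]
[ 0.09294445 -0.05000618  0.01398192] 10.3167
```

View pics/w5z.png

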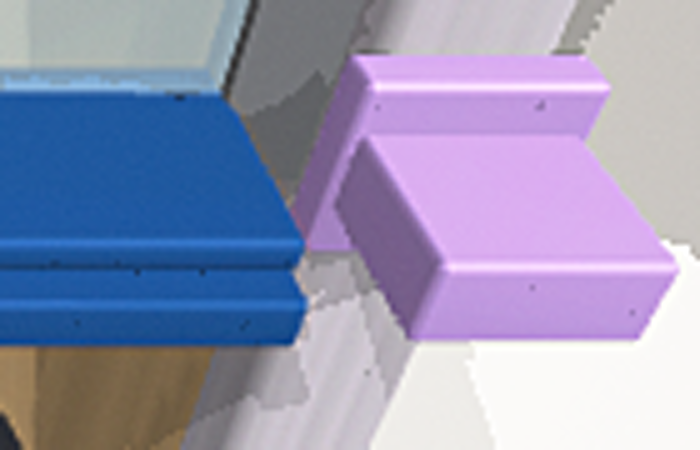

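```bash
python3 - <<'E'
from h import *
p=np.load("p.npy")
ctrl.move_l(w(p,slope(.078,Y,.015)),vel=.04)
ctrl.move_l(w(p,slope(.07,Y,.13)),vel=.1)
ctrl.sleep(.3)
look("w6",p); print(sn(p),ctrl.current_t(),ctrl.current_contact_force(),ctrl.current_dq())
cv2.imwrite("pics/top6.png",ctrl.read_camera("top"))
E
```

```text
[ 0.06988664 -0.05000328  0.12987144] 12.4917 [ 0.02364173  0.41819723 -0.29561493] [ 0.01623792 -0.13919709  0.06955512 -0.0381196  -0.04204996 -0.00354268]
```

View pics/w6.png

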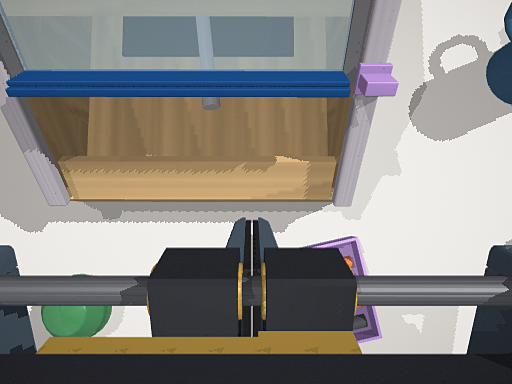

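View pics/top6.png

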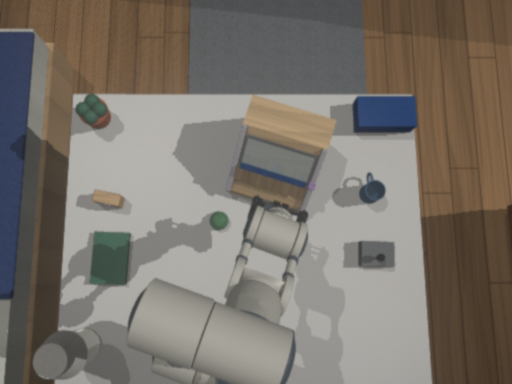

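```bash
python3 - <<'E'
from h import *
p=np.load("p.npy")
print(inv("w6",p,(345,96.5)),inv("w6",p,(375,95.5)))
ctrl.sleep(.5); ctrl.sign_off()
E
```

```text
[ 0.12058286 -0.11538696] [ 0.12127565 -0.13627476]
the job is handed in; nothing more can be done
```

I pushed the sash up about 61 mm with the shut fingers beneath the lip, then lowered the hand off the lip, backed it away and handed the job in at about 13 s.

- **Level with the marker:** the last wrist picture puts the lip's edge about 0.7 mm below the marker's edge (0.1206 m against 0.1213 m along the slope), inside the 5 mm limit.
- **Hand clear:** when I handed in, the hand was 130 mm out from the slope and the force readings were at noise level.
- **Other objects:** the tray, paperweight, mug, book and clock look unmoved in the last top picture, and the torch looks undisturbed through the sash. I judged these by eye and did not measure them.
- **Disagreement:** my first estimate from the top and scene cameras put the marker about 10 mm too high. I used the wrist pictures instead, because they also matched the tab's known size.
- **Weak check:** the force readings during the push were close to the sensor noise. The push shows mainly in the lip following the fingers in the pictures.

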